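# Pack the pocket globe into its archival box

## Task

The larger of the two pocket globes is ready for storage: lift it off its cork ring, lower it gently, without dropping or banging it, onto the round foam nest inside the deep open archival box, and let go. Then close the box's hinged lid fully. Leave the smaller globe on its ring and do not knock the two glass jars.

Things in the scene. Friction and masses are not known exactly. Their poses are not given: they have to be found in the camera images.
- globe: The larger pocket globe: a ball of varnished cream and brown paper, 64 mm in diameter, 105 to 210 g. Origin at the ball's centre; its axes turn with it. It starts on a loose round cork ring (80 mm wide, 25 mm high), its centre 50 mm above the bench. Two fingers from above can hold it across its middle, with the fingertips clear of the ring.
- small_globe: The smaller pocket globe, same look, 44 mm in diameter, origin at its centre, on another cork ring 80 mm wide and 25 mm high. To be left alone.
- box: Deep square archival box of grey board with metal corner edges, fixed to the bench, open at the top; 190 x 190 mm outside, 105 mm high. Origin at the centre of its underside, z up, x and y along its sides, turned by up to 0.3 rad. The lid is hinged on its -y side (the robot's right).
- nest (a point): The point where the centre of the larger globe is when it rests fully on the foam nest: on the box's middle axis, 63 mm above the bench (42 mm below the rim). Axes as the box.
- lid_panel (a joint): Angle of the box lid, rad: 0 closed flat on the rim, 1.57 upright; starts open, leaning outward at 1.75 to 2.05 (stop at 2.3). A light 196 x 196 mm board panel, 4 mm thick, with a 14 mm lip on its inner side. The stiff hinge (friction 0.16 N m) keeps it where it is left: it must be pushed all the way, 1 to 2 N at its free edge.
- lid_hinge (a point): Middle of the lid's hinge line, on the outer edge of the box's -y wall at rim height (105 mm above the bench, 95 mm from the box's middle). Its x axis runs along the hinge, parallel to the box's x.
- lid_edge (a point): Middle of the lid's free edge, on the outer face, 193 mm from the hinge line. The lid swings over when closed fingers push inward from outside, just below this edge; then it is pressed down from above.
- jar: Open glass jar, 72 mm wide and 95 mm high, standing near the far side of the bench; origin at the centre of its underside. Bystander.
- lidded_jar: Closed glass jar with a metal lid, 68 mm wide and 85 mm high; origin at the centre of its underside. Bystander.
- box_mouth (a point): Centre of the box's mouth at rim height. The well below is lined with pale foam: 160 x 160 mm, 87 mm deep, walls 15 mm thick, floor 18 mm above the bench. In the middle of the floor stands the nest, a dark grey foam ring 62 mm outside and 40 mm inside diameter, 20 mm high.

How it is judged:
On the way:
1. the larger globe rests on the foam nest in the box, let go, with the lid still open (distance between globe and nest below 0.01 m and contact force between the fingers and globe below 0.1 N and linear speed of globe below 0.03 m/s and value of joint lid_panel above 1 rad), for 0.2 s.
At the end, for the whole second after the job is handed in: The larger globe rests on the foam nest (centre within 10 mm of its seated place), at rest; the lid is closed to within 0.06 rad (about 10 mm at its edge); the smaller globe is on its ring within 30 mm of where it started (distance between globe and nest below 0.01 m and linear speed of globe below 0.03 m/s and value of joint lid_panel below 0.06 rad and distance of small_globe from where it was at the start of the episode below 0.03 m); the robot touches nothing.
It fails at once if the larger globe is banged or pressed hard against the box (more than 30 N between them) (contact force between globe and box above 30 N).
It fails at once if the larger globe is let fall into the box from more than about 8 mm above where it rests (contact force between the fingers and globe below 0.05 N and horizontal distance between globe and nest below 0.08 m and linear speed of globe above 0.4 m/s).
It fails at once if the larger globe falls or is put down on the bench (height (world z) of globe below 0.042 m).
It fails at once if the smaller globe is pushed off its place (over 30 mm) (distance of small_globe from where it was at the start of the episode above 0.03 m).
It fails at once if a glass jar is knocked (moved over 40 mm or tipped) (distance of any of jar, lidded_jar from where it was at the start of the episode above 0.04 m or angle between any of jar, lidded_jar's own z axis and vertical above 0.4 rad).
It also fails if it takes over 58 s, if anything falls off the work surface, if the arm or the gripper's body presses on something with over 40 N, if the wrist force passes 120 N, or if a joint passes its speed limit or range.

## Robot

A 6-joint arm with a two-finger parallel gripper is mounted at the origin on the work surface. World frame = base frame: x ahead of the robot, y to its left, z up, the work surface at z = 0. Lengths are in m, angles in rad, forces in N, time in s.
With the tool pointing down it reaches from about 0.375 to 0.9 m from the base axis. Payload 3.1 kg.
Tool frame: the origin (TCP) lies where the fingers leave the gripper's body, on its centre line; the fingertips stand manip.tip_reach ahead of it and the grasp point (between the pads) lies 54 mm ahead of it (manip.tip_reach is the distance from the TCP to the fingertips, in m); z points along the fingers, y is the direction in which the jaws open and shut (so a half turn about z gives the same grasp; the last joint's range is limited). The gripper opens to 85 mm and grips with 20 to 120 N. Pads are 22 mm wide; open, the fingers measure 114 mm over their backs; the gripper's body (76 mm by 85 mm) begins 54 mm behind the grasp point. The pads swing forward as they close: fully open they stand 13 mm farther back than shut.
Start: joints at [1.127, 0.527, 1.433, -0, 1.181, -0.178], TCP at [0.164, 0.603, 0.304] pointing down, gripper open.
Joint ranges: [-3.08, 3.08], [-0.75, 2.2], [0.22, 2.44], [-1.43, 4.57], [0, 2.65], [-2.85, 2.85]. Speed limits (rad/s): [2.79, 2.79, 3.14, 3.14, 3.14, 3.14].

## Interface

Orientations are given as a unit quaternion [x, y, z, w].
In Python, from station import manip, cams, order gives the robot as it stands. The module is installed in compiled form; this text tells all that it offers.
- The arm moves only by the tool drive_tool, never from a script. Its arguments are lists of equal length, an entry for each row: "linear": the shift along the tool's x, y, z in mm, a list of three; "rot": the turn, a rotation vector about the tool's x, y, z in degrees, a list of three; "hand": the finger opening in mm, from 0 to 85.4. A call has 1 to 20 rows; each row shifts and turns the pose as measured when the row begins, along the tool's axes as they then stand; what a row does not reach is not made up. A row lasts 1/12 s, in which the tool goes at most 41.7 mm and 7.16 degrees, less where a joint would pass 70% of its speed; a pose out of reach is approached as far as the arm can. A call with a gripper value outside its range is refused whole. The fingers move at their own pace and stop on an object; "force" is the grip in N (left out, the last holds). Time passes only in rows, so rows that do not move let the fingers close. It gives the time, the measured TCP pose, the force and the opening at its end, in the units of the state.
- manip.sense(): the state, without advancing time (a new reading comes with each control period).
- cams.snapshot(name): name is "scene" or "top"; returns the picture (400x640x3 uint8, red, green, blue); there is no depth.
- cams.camera_model(name): a dict with "vfov" (degrees; the focal length in pixels is half the picture's height over the tangent of half this angle, whatever the lens; pixels are square), "cx", "cy" (the principal point, pixels), "k1" (the pictures are not rectified: a ray, as slopes to the right and down, at radius r is drawn at 1 + k1 r^2 times it, then the intrinsics apply), "rvec" (rotation vector, rad) and "tvec" (3), from world to camera coordinates, as OpenCV has them. Camera axes: x right, y down, z forward; pixel columns grow to the right and rows downward; lengths in m; the calibration is good to about 2 mm. A picture is of the moment at which its call begins. camera_model takes no time and is no camera call.
- order.sign_off(): hands the job in, once; it reports no verdict.
Trained networks look in the newest picture that a camera, given by its name, has taken for a name from the list of things; names that differ only in an ending like _2 or _b are one class to them, and where a whole thing is asked for, a point or a joint stands for the part that bears it (a point fixed in the world has none). Each returns a list of dicts, best first, with "score" (0 to 1); they miss things now and then, are a little off and sometimes report something else, mostly with a low value. They report only what shows in the picture. A call takes as long as a camera call.
- cams.regions_of(label, camera): "pixels" (400x640 bool, what is visible of it) and "rect" ([left, top, right, bottom] in pixels, round what is visible of it).
- cams.spot_point(label, camera): "at" ([column, row] in pixels: a listed point, or the origin of a listed thing).
The state is a dict: "t": time; "q": joint angles; "qd": joint speeds; "tau": joint torques, N m; "tcp_pos": TCP position; "tool_rot": TCP orientation; "force": force on the tool from outside, world axes, zero at the start; "ft_torque": the same for the moment, N m; "finger_gap": opening from 0.0 (shut) to 1.0 (fully open).
Only numpy, scipy, OpenCV 4.12 (cv2) and the standard library are available. Lean on these libraries where they do the work, as an engineer would, in place of code of your own. Each camera call takes 0.05 s, during which the arm holds its last target. There are 200 camera calls.

## Working session

There is one attempt and no reset: what is moved stays moved. The work goes in short steps, Python scripts to look and compute and a tool call to move; the robot and the scene stay as the last step left them, time stands still between calls to the robot, and variables do not carry over. Pictures are saved under pics/ and viewed, about 8 in all and at most 12, crops included, and the job is handed in when it is done.

Besides the shell and the picture viewer there is one more tool, called after "Call:" as name(argument=value, ...) on one line, values as JSON. drive_tool: Moves the arm, as the interface text tells. Its arguments: {"type":"object","properties":{"linear":{"type":"array","items":{"type":"array","items":{"type":"number"}}},"rot":{"type":"array","items":{"type":"array","items":{"type":"number"}}},"hand":{"type":"array","items":{"type":"number"}},"force":{"type":"number"}},"required":["linear","rot","hand"]}

```bash
mkdir -p pics; cat > h.py <<'E'
import numpy as np, cv2
from scipy.spatial.transform import Rotation as R
from station import manip, cams, order
def cam(n):
    m=cams.camera_model(n); f=200/np.tan(np.radians(m['vfov'])/2)
    Rm=R.from_rotvec(m['rvec']).as_matrix(); return m,f,Rm,np.array(m['tvec'])
def ray(n,p):
    m,f,Rm,t=cam(n)
    K=np.array([[f,0,m['cx']],[0,f,m['cy']],[0,0,1]])
    u=cv2.undistortPoints(np.array([[p]],float),K,np.array([m['k1'],0,0,0.]))[0,0]
    d=Rm.T@np.array([u[0],u[1],1]); return -Rm.T@t,d
def at_z(n,p,z):
    o,d=ray(n,p); return o+d*(z-o[2])/d[2]
def tri(ps):
    A=np.zeros((3,3));b=np.zeros(3)
    for n,p in ps:
        o,d=ray(n,p); d=d/np.linalg.norm(d); M=np.eye(3)-np.outer(d,d); A+=M;b+=M@o
    return np.linalg.solve(A,b)
def proj(n,X):
    m,f,Rm,t=cam(n); c=Rm@np.array(X,float)+t; s=c[:2]/c[2]; s=s*(1+m['k1']*(s@s)); return s*f+[m['cx'],m['cy']]
E
python3 - <<'E'
from h import *
for n in('scene','top'):
    im=cams.snapshot(n); cv2.imwrite(f'pics/{n}0.png',im[:,:,::-1])
    o,d=ray(n,(320,200)); print(n,o,d)
    for l in['globe','small_globe','box','nest','lid_hinge','lid_edge','box_mouth','jar','lidded_jar']:
        print(l,[(np.round(r['at'],1),round(r['score'],2)) for r in cams.spot_point(l,n)[:3]])
s=manip.sense(); print(s,manip.tip_reach)
E
```

```text
scene [1.19791964 0.06355433 0.68291369] [-0.7108473  -0.04941125 -0.70163279]
globe [(array([458.7, 181.3]), 0.61)]
small_globe [(array([367.4, 194.8]), 0.56)]
box [(array([224.5, 200.2]), 0.75)]
nest [(array([221.6, 178.1]), 0.66), (array([224.6, 200.1]), 0.4)]
lid_hinge [(array([178.3, 162.3]), 0.56)]
lid_edge [(array([128.6,  84.8]), 0.61)]
box_mouth [(array([217.9, 165.6]), 0.7)]
jar [(array([314.3, 291.2]), 0.95)]
lidded_jar [(array([378.6, 282.4]), 0.95)]
top [0.48912411 0.01181803 0.80281385] [ 0.14286792  0.00779587 -0.9897276 ]
globe [(array([168.2, 255.5]), 0.97)]
small_globe [(array([269.5, 234.4]), 0.87)]
box [(array([423., 245.]), 0.67)]
nest [(array([431.9, 243.8]), 0.58)]
lid_hinge [(array([496.1, 245.2]), 0.63)]
lid_edge [(array([591.8, 247.4]), 0.95)]
box_mouth [(array([442.9, 242.6]), 0.67), (array([431.6, 246.3]), 0.45)]
jar [(array([317.8, 133. ]), 0.95)]
lidded_jar [(array([266. , 146.8]), 0.76)]
{'t': 1.0, 'q': array([ 1.12651027e+00,  5.27452379e-01,  1.43270334e+00, -5.96031291e-06,
        1.18139866e+00, -1.78479493e-01]), 'qd': array([ 0.00023108,  0.00045695,  0.00023786,  0.00037895, -0.00194351,
       -0.00019242]), 'tau': array([-6.29745809e-04, -4.42328990e+01, -1.78424156e+01, -3.51925501e-04,
        6.71621383e-04,  5.44425390e-06]), 'tcp_pos': array([0.16412924, 0.60303843, 0.30393862]), 'tool_rot': array([1.32511255e-01, 9.91181501e-01, 1.73717141e-05, 8.48749646e-06]), 'force': array([ 0.19771543, -0.37096723, -0.840314  ]), 'ft_torque': array([ 0.00648929, -0.01525654,  0.03699812]), 'finger_gap': 1.000732766108226} 0.0726
```

```bash
python3 - <<'E'
from h import *
P={'globe':((458.7,181.3),(168.2,255.5)),'small':((367.4,194.8),(269.5,234.4)),'box':((224.5,200.2),(423,245)),'nest':((221.6,178.1),(431.9,243.8)),'hinge':((178.3,162.3),(496.1,245.2)),'edge':((128.6,84.8),(591.8,247.4)),'mouth':((217.9,165.6),(442.9,242.6)),'jar':((314.3,291.2),(317.8,133)),'lj':((378.6,282.4),(266,146.8))}
Z=dict(globe=.05,small=.04,box=0,nest=.063,hinge=.105,mouth=.105,jar=0,lj=0)
for k,(a,b) in P.items():
    print(k,tri([('scene',a),('top',b)]).round(4),*( [at_z('scene',a,Z[k])[:2].round(4),at_z('top',b,Z[k])[:2].round(4)] if k in Z else []))
E
python3 -c "
import cv2,numpy as np
a=cv2.imread('pics/scene0.png');b=cv2.imread('pics/top0.png')
cv2.imwrite('pics/both0.png',cv2.resize(np.vstack([a,b]),(480,600)))"
```

```text
globe [0.4847 0.3275 0.044 ] [0.49   0.3287] [0.4847 0.3214]
small [0.5281 0.1215 0.04  ] [0.5279 0.1226] [0.5281 0.1205]
box [ 0.5095 -0.2059 -0.0026] [ 0.5116 -0.209 ] [ 0.5089 -0.2012]
nest [ 0.5098 -0.202   0.0676] [ 0.5043 -0.2055] [ 0.5098 -0.2019]
hinge [ 0.5056 -0.2987  0.1109] [ 0.5007 -0.2957] [ 0.5065 -0.3076]
edge [ 0.4991 -0.3456  0.2955]
mouth [ 0.5105 -0.2071  0.1054] [ 0.5107 -0.2043] [ 0.5109 -0.2101]
jar [0.7554 0.0198 0.002 ] [0.7544 0.0159] [0.7557 0.0236]
lj [ 0.7261  0.14   -0.0073] [0.731  0.1396] [0.724  0.1384]
```

View pics/scene0.png

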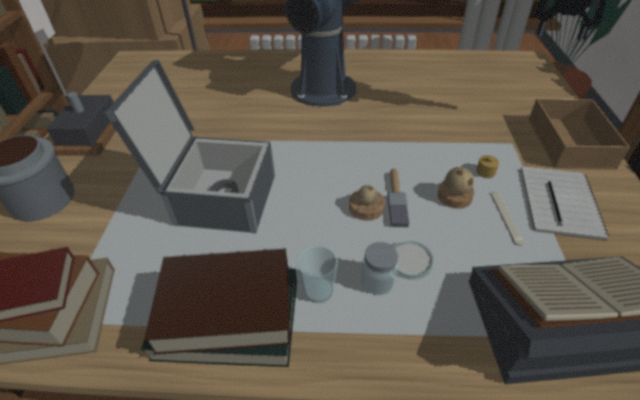

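View pics/top0.png

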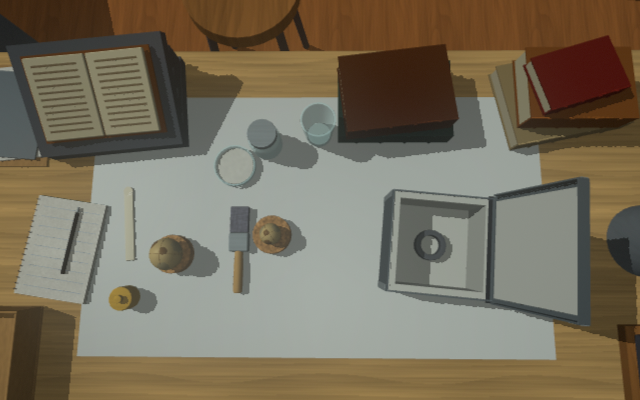

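The pictures show the open box on the right, with its nest at about (430,244) in top. The large globe is at (459,181) in scene and (170,252) in top, the small globe at (367,195) in scene and (270,234) in top. The jars stand at the far side, with a book near the box.

```bash
python3 - <<'E'
from h import *
import cv2
for n in('scene','top'):
    cams.snapshot(n)
    for l in['globe','nest','box']:
        for r in cams.regions_of(l,n)[:1]:
            m=r['pixels']; ys,xs=np.nonzero(m); (c,rad)=cv2.minEnclosingCircle(np.c_[xs,ys].astype(np.float32))
            print(n,l,round(r['score'],2),m.sum(),(xs.mean().round(1),ys.mean().round(1)),np.round(c,1),round(rad,1),r['rect'])
            if l=='globe': print(at_z(n,(xs.mean(),ys.mean()),.05))
# project hypotheses
for yaw in(-.2,-.1,-.05,0,.05):
    c=np.array([.5105,-.204]);ex=np.array([np.cos(yaw),np.sin(yaw)]);ey=np.array([-ex[1],ex[0]])
    print(yaw,[proj('top',[*(c+a*.095*ex+b*.095*ey),.105]).round(0) for a,b in((1,1),(1,-1),(-1,-1),(-1,1))])
im=cams.snapshot('top'); cv2.imwrite('pics/box.png',cv2.resize(im[160:340,360:620,::-1],None,fx=3,fy=3,interpolation=2))
E
```

```text
scene globe 0.72 667 (np.float64(458.5), np.float64(181.0)) [458.5 180.9] 14.8 [444.3, 166.0, 474.7, 195.6]
[0.48896606 0.3284111  0.05      ]
scene nest 0.78 15237 (np.float64(191.5), np.float64(158.8)) [198.7 149.6] 100.6 [104.8, 58.3, 275.2, 234.1]
scene box 0.82 14907 (np.float64(191.6), np.float64(159.1)) [198.1 150.5] 100.2 [104.7, 64.0, 273.7, 234.9]
top globe 0.74 882 (np.float64(165.1), np.float64(253.5)) [164.9 253.1] 17.2 [148.6, 240.1, 182.4, 271.2]
[0.48871887 0.32787982 0.05      ]
top nest 0.91 24131 (np.float64(492.9), np.float64(247.4)) [491.6 251.7] 120.7 [376.5, 177.8, 591.6, 325.6]
top box 0.97 24406 (np.float64(492.6), np.float64(247.5)) [491.1 251.8] 121.6 [373.5, 178.5, 593.3, 327.1]
-0.2 [array([398., 183.]), array([498., 203.]), array([483., 305.]), array([380., 283.])]
-0.1 [array([392., 187.]), array([493., 197.]), array([489., 301.]), array([384., 290.])]
-0.05 [array([389., 190.]), array([491., 195.]), array([492., 298.]), array([387., 292.])]
0 [array([387., 192.]), array([488., 192.]), array([494., 296.]), array([389., 295.])]
0.05 [array([385., 194.]), array([485., 190.]), array([497., 293.]), array([392., 298.])]
```

View pics/box.png

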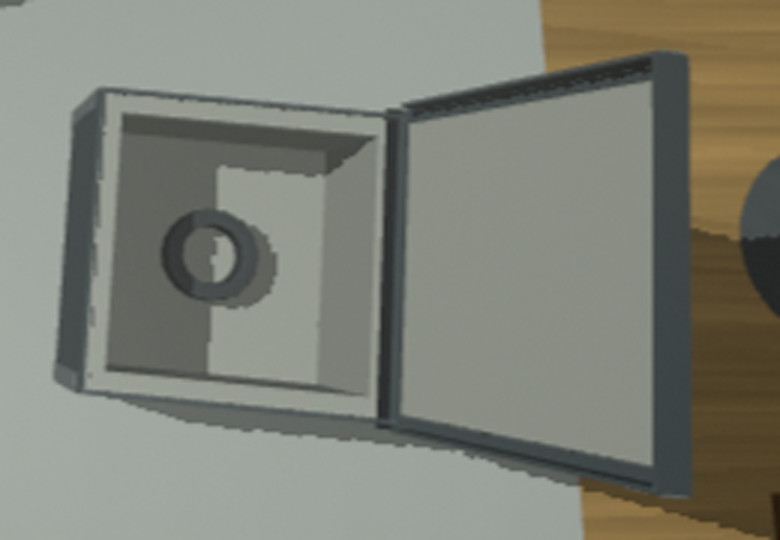

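The crop shows the rim's corners at about (394,189), (387,290), (489,198) and (487,300), and the nest ring's centre at (430,244.7).

```bash
python3 - <<'E'
from h import *
for p in((394.3,189.3),(489,197.7),(486.7,300),(386.7,290.3)): print(at_z('top',p,.105).round(4))
C=[at_z('top',p,.105)[:2] for p in((394.3,189.3),(489,197.7),(486.7,300),(386.7,290.3))]
print(np.mean(C,0),'nest',at_z('top',(430,244.7),.038))
for a,b in((1,0),(2,3),(0,3),(1,2)):
    d=C[b]-C[a]; print(np.hypot(*d),np.arctan2(d[1],d[0]))
s=manip.sense(); Rm=R.from_quat(s['tool_rot']).as_matrix(); print(Rm.round(3))
g=np.array([.4888,.328,.2+.05]); d=g-s['tcp_pos']; print(d, (Rm.T@d*1000).round(1))
E
```

```text
[ 0.6106 -0.123   0.105 ]
[ 0.595  -0.2998  0.105 ]
[ 0.408  -0.2845  0.105 ]
[ 0.4242 -0.1046  0.105 ]
[ 0.50945812 -0.20298878] nest [ 0.50862239 -0.20522467  0.038     ]
0.1775821126776866 1.4827048259481954
0.18064263913556383 1.4813448242164278
0.18734290242714652 3.043532888897507
0.18758306204252215 3.0598605482723205
[[-0.965  0.263 -0.   ]
 [ 0.263  0.965 -0.   ]
 [-0.    -0.    -1.   ]]
[ 0.32465269 -0.275022   -0.05391534] [-385.5 -180.1   53.9]
```

Call:
drive_tool(linear=[[0,0,0],[0,0,0],[-25,-17.5,4],[-25,-17.5,4],[-25,-17.5,4],[-25,-17.5,4],[-25,-17.5,4],[-25,-17.5,4],[-25,-17.5,4],[-25,-17.5,4],[-25,-17.5,4],[-25,-17.5,4],[-25,-17.5,4],[-25,-17.5,4],[-20,-14,4],[-10,-8,4],[0,0,0]], rot=[[0,0,-5.1],[0,0,-5.1],[0,0,0],[0,0,0],[0,0,0],[0,0,0],[0,0,0],[0,0,0],[0,0,0],[0,0,0],[0,0,0],[0,0,0],[0,0,0],[0,0,0],[0,0,0],[0,0,0],[0,0,0]], hand=[85,85,85,85,85,85,85,85,85,85,85,85,85,85,85,85,85], force=30)

```text
t: 2.87
tcp_pos: [0.4901, 0.3387, 0.2465]
tool_rot: [0.036, 0.999, 0.005, 0.003]
force: [-0.1, -0.3, -0.8]
finger_gap: 0.992
```

```bash
cat >> h.py <<'E'
def to(g):
    s=manip.sense(); Rm=R.from_quat(s['tool_rot']).as_matrix(); d=np.array(g)-s['tcp_pos']
    print('t',round(s['t'],2),'tcp',s['tcp_pos'].round(4),'gap',round(s['finger_gap'],3),'F',s['force'].round(2),'\ny',Rm[:,1].round(3),'z',Rm[:,2].round(3),'shift',(Rm.T@d*1000).round(1))
E
python3 - <<'E'
from h import *
to([.4888,.328,.05+.054])
for n in('scene','top'):
    im=cams.snapshot(n)
    for r in cams.regions_of('globe',n)[:1]:
        ys,xs=np.nonzero(r['pixels']); print(n,r['score'],r['rect'],at_z(n,(xs.mean(),ys.mean()),.05))
    cv2.imwrite(f'pics/{n}1.png',im[:,:,::-1])
E
```

```text
t 2.87 tcp [0.4901 0.3387 0.2465] gap 0.992 F [-0.08 -0.27 -0.81] 
y [0.072 0.997 0.009] z [ 0.006  0.009 -1.   ] shift [  1.3 -12.1 142.4]
scene 0.59 [446.1, 168.8, 474.7, 191.0] [0.4885952  0.32935617 0.05      ]
top 0.69 [150.8, 239.4, 184.5, 273.4] [0.48915473 0.32547182 0.05      ]
```

Call:
drive_tool(linear=[[1,-6,8],[0,-6,10],[0,-1,12],[0,0,12],[0,0,12],[0,0,12],[0,0,12],[0,0,10],[0,0,5],[0,0,0]], rot=[[0,0,-0.9],[0,0,0],[0,0,0],[0,0,0],[0,0,0],[0,0,0],[0,0,0],[0,0,0],[0,0,0],[0,0,0]], hand=[85,85,85,85,85,85,85,85,85,85])

```text
t: 3.9
tcp_pos: [0.4727, 0.3367, 0.1504]
tool_rot: [0.012, 1.0, 0.005, 0.002]
force: [0.6, -0.2, 0.0]
finger_gap: 0.994
```

```bash
python3 - <<'E'
from h import *
to([.4888,.3275,.102])
im=cams.snapshot('scene'); cv2.imwrite('pics/s2.png',cv2.resize(im[100:240,380:540,::-1],None,fx=3,fy=3,interpolation=2))
E
```

```text
t 3.9 tcp [0.4727 0.3367 0.1504] gap 0.994 F [ 0.65 -0.15  0.04] 
y [0.025 1.    0.011] z [ 0.003  0.011 -1.   ] shift [-16.2  -9.4  48.4]
```

View pics/s2.png

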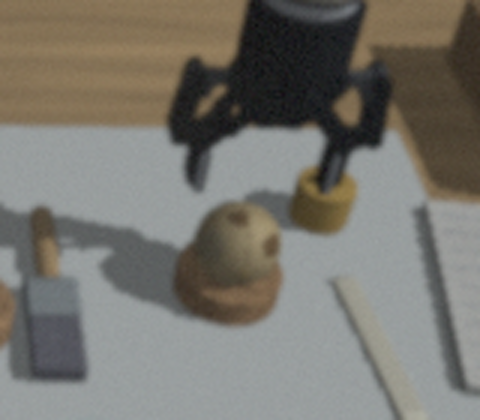

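The picture shows the open fingers above and behind the globe, which is unmoved at crop (235,240). The tool has drifted, so I'll correct laterally first and then go down in small steps.

Call:
drive_tool(linear=[[-8,-5,0],[-8,-4,0],[0,0,0],[0,0,0]], rot=[[0,0,0],[0,0,0],[0,0,0],[0,0,0]], hand=[85,85,85,85])

```text
t: 4.28
tcp_pos: [0.4912, 0.3272, 0.1528]
tool_rot: [0.012, 1.0, 0.006, 0.004]
force: [-0.1, 0.8, 1.1]
finger_gap: 0.993
```

Call:
drive_tool(linear=[[0,0,10],[-1,0,10],[-1,0,6],[0,0,0]], rot=[[0,0,0],[0,0,0],[0,0,0],[0,0,0]], hand=[85,85,85,85])

```text
t: 4.62
tcp_pos: [0.4953, 0.3272, 0.1258]
tool_rot: [0.012, 1.0, 0.007, 0.006]
force: [0.1, 0.6, 0.5]
finger_gap: 0.996
```

Call:
drive_tool(linear=[[5,0,8],[1,0,8],[0,0,5],[0,0,0]], rot=[[0.8,0.7,0],[0,0,0],[0,0,0],[0,0,0]], hand=[85,85,85,85])

```text
t: 4.95
tcp_pos: [0.4876, 0.3274, 0.1011]
tool_rot: [0.012, 1.0, -0.001, -0.003]
force: [0.0, 0.0, -0.1]
finger_gap: 0.998
```

Call:
drive_tool(linear=[[0,0,0],[0,0,0],[0,0,0],[0,0,0],[0,0,0],[0,0,0],[0,0,0],[0,0,0]], rot=[[0,0,0],[0,0,0],[0,0,0],[0,0,0],[0,0,0],[0,0,0],[0,0,0],[0,0,0]], hand=[50,50,50,50,50,50,50,50], force=35)

```text
t: 5.62
tcp_pos: [0.487, 0.3274, 0.1009]
tool_rot: [0.012, 1.0, -0.001, -0.003]
force: [0.2, 1.0, -0.8]
finger_gap: 0.729
```

Call:
drive_tool(linear=[[0,0,-5],[0,0,-10],[0,0,-12],[0,0,-15],[0,0,-15],[0,0,-15],[0,0,-15],[0,0,-15],[0,0,-15],[0,0,-10],[0,0,-5],[0,0,0]], rot=[[0,0,0],[0,0,0],[0,0,0],[0,0,0],[0,0,0],[0,0,0],[0,0,0],[0,0,0],[0,0,0],[0,0,0],[0,0,0],[0,0,0]], hand=[50,50,50,50,50,50,50,50,50,50,50,50])

```text
t: 6.62
tcp_pos: [0.4876, 0.3278, 0.2498]
tool_rot: [0.012, 1.0, -0.0, -0.0]
force: [-0.0, 1.5, -2.3]
finger_gap: 0.728
```

```bash
python3 - <<'E'
from h import *
to([.509,-.2045,.25])
im=cams.snapshot('scene'); cv2.imwrite('pics/s3.png',cv2.resize(im[60:240,320:540,::-1],None,fx=3,fy=3,interpolation=2))
E
```

```text
t 6.62 tcp [0.4876 0.3278 0.2498] gap 0.728 F [-0.01  1.5  -2.25] 
y [ 0.024  1.    -0.   ] z [-0. -0. -1.] shift [-3.400e+01 -5.316e+02 -1.000e-01]
```

View pics/s3.png

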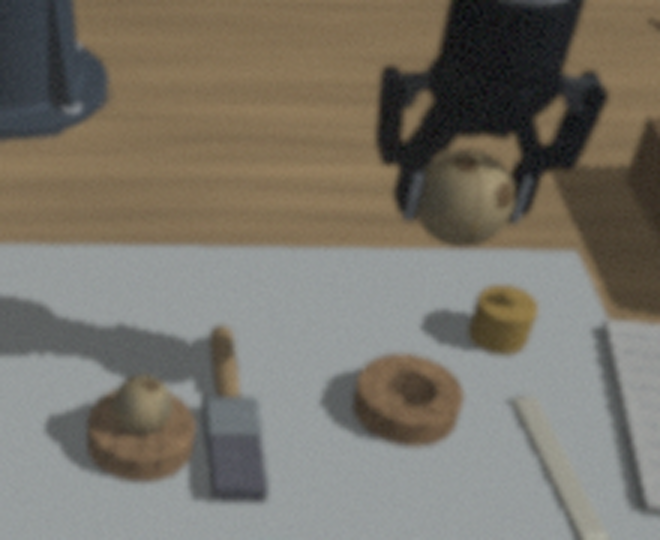

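The picture shows the globe held between the pads at crop (463,198), with its ring left on the bench and the small globe untouched. Next I carry it over to the box.

Call:
drive_tool(linear=[[-2,-15,0],[-2,-30,0],[-2,-30,0],[-2,-30,0],[-2,-30,0],[-2,-30,0],[-2,-30,0],[-2,-30,0],[-2,-30,0],[-2,-30,0],[-2,-30,0],[-2,-30,0],[-2,-30,0],[-2,-30,0],[-2,-30,0],[-2,-30,0],[-2,-20,0],[0,-10,0],[0,0,0]], rot=[[0,0,0],[0,0,0],[0,0,0],[0,0,0],[0,0,0],[0,0,0],[0,0,0],[0,0,0],[0,0,0],[0,0,0],[0,0,0],[0,0,0],[0,0,0],[0,0,0],[0,0,0],[0,0,0],[0,0,0],[0,0,0],[0,0,0]], hand=[50,50,50,50,50,50,50,50,50,50,50,50,50,50,50,50,50,50,50])

```text
t: 8.25
tcp_pos: [0.5038, -0.1892, 0.2318]
tool_rot: [0.01, 1.0, 0.003, -0.015]
force: [-0.1, -0.5, -1.5]
finger_gap: 0.734
```

```bash
python3 - <<'E'
from h import *
to([.509,-.2045,.2])
E
```

```text
t 8.25 tcp [ 0.5038 -0.1892  0.2318] gap 0.734 F [-0.06 -0.48 -1.45] 
y [0.02  1.    0.006] z [-0.029  0.006 -1.   ] shift [ -6.4 -15.4  31.5]
```

Call:
drive_tool(linear=[[-2,-8,0],[-2,-7,0],[0,0,0],[0,0,0]], rot=[[0.35,-1.7,0],[0,0,0],[0,0,0],[0,0,0]], hand=[50,50,50,50])

```text
t: 8.58
tcp_pos: [0.5057, -0.2009, 0.2294]
tool_rot: [0.01, 1.0, 0.003, -0.003]
force: [0.1, 0.6, -1.9]
finger_gap: 0.732
```

```bash
python3 - <<'E'
from h import *
to([.508,-.2045,.114])
for n in('scene','top'):
    im=cams.snapshot(n); cv2.imwrite(f'pics/{n}4.png',im[:,:,::-1])
    for r in cams.regions_of('globe',n)[:1]:
        ys,xs=np.nonzero(r['pixels']); (c,rad)=cv2.minEnclosingCircle(np.c_[xs,ys].astype(np.float32)); print(n,r['score'],r['rect'],c,rad,at_z(n,c,manip.sense()['tcp_pos'][2]-.051))
a=cv2.imread('pics/scene4.png')[60:240,90:330];b=cv2.imread('pics/top4.png')[150:330,370:610]
cv2.imwrite('pics/c4.png',cv2.resize(np.vstack([a,b]),None,fx=1.65,fy=1.65))
E
```

```text
t 8.58 tcp [ 0.5057 -0.2009  0.2294] gap 0.732 F [ 0.07  0.61 -1.94] 
y [0.02  1.    0.006] z [-0.006  0.006 -1.   ] shift [ -3.   -4.2 115.3]
scene 0.79 [198.8, 120.5, 228.4, 151.3] (213.44195556640625, 136.72691345214844) 15.792976379394531 [ 0.50600898 -0.20025418  0.17852365]
top 0.86 [434.5, 225.0, 459.9, 261.5] (450.3548278808594, 243.4193572998047) 19.758604049682617 [ 0.50727084 -0.19888306  0.17869185]
```

View pics/c4.png

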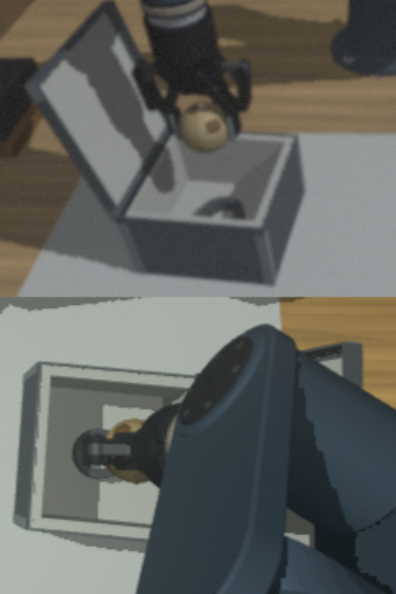

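The globe hangs above the well at about (207,125) in the upper crop, clear of the lid. It is about 3 mm in x and 4 mm in y off the nest's axis.

Call:
drive_tool(linear=[[-3,-4,6],[0,0,10],[0,0,10],[0,0,10],[0,0,8],[0,0,0],[0,0,0]], rot=[[0.3,-0.3,0],[0,0,0],[0,0,0],[0,0,0],[0,0,0],[0,0,0],[0,0,0]], hand=[50,50,50,50,50,50,50])

```text
t: 9.37
tcp_pos: [0.5097, -0.204, 0.1808]
tool_rot: [0.008, 1.0, -0.0, 0.0]
force: [0.2, 0.9, -2.3]
finger_gap: 0.733
```

```bash
python3 - <<'E'
from h import *
to([.509,-.2045,.114])
E
```

```text
t 9.37 tcp [ 0.5097 -0.204   0.1808] gap 0.733 F [ 0.18  0.92 -2.27] 
y [ 0.017  1.    -0.001] z [ 0.001 -0.001 -1.   ] shift [ 0.7 -0.5 66.8]
```

Call:
drive_tool(linear=[[0,0,6],[0,0,9],[0,0,9],[0,0,9],[0,0,8],[0,0,5],[0,0,0],[0,0,0]], rot=[[0,0,0],[0,0,0],[0,0,0],[0,0,0],[0,0,0],[0,0,0],[0,0,0],[0,0,0]], hand=[50,50,50,50,50,50,50,50])

```text
t: 10.03
tcp_pos: [0.51, -0.2044, 0.1296]
tool_rot: [0.009, 1.0, -0.0, 0.0]
force: [0.0, 0.2, -2.1]
finger_gap: 0.73
```

```bash
python3 - <<'E'
from h import *
to([.509,-.2045,.114])
for n in('scene','top'):
    im=cams.snapshot(n)
    for r in cams.regions_of('globe',n)[:1]:
        ys,xs=np.nonzero(r['pixels']); (c,rad)=cv2.minEnclosingCircle(np.c_[xs,ys].astype(np.float32)); print(n,r['score'],r['rect'],c,rad,at_z(n,c,manip.sense()['tcp_pos'][2]-.051))
E
```

```text
t 10.03 tcp [ 0.51   -0.2044  0.1296] gap 0.73 F [ 0.05  0.19 -2.14] 
y [ 0.017  1.    -0.001] z [ 0.001 -0.001 -1.   ] shift [ 1.  -0.1 15.6]
top 0.59 [499.2, 176.7, 593.0, 265.8] (549.763916015625, 222.3560028076172) 57.27582550048828 [ 0.55117846 -0.42459389  0.07948347]
```

Call:
drive_tool(linear=[[0,0,3],[0,0,4],[0,0,3],[0,0,1],[0,0,0]], rot=[[0,0,0],[0,0,0],[0,0,0],[0,0,0],[0,0,0]], hand=[50,50,50,50,50])

```text
t: 10.65
tcp_pos: [0.5112, -0.2051, 0.1199]
tool_rot: [0.008, 1.0, -0.002, 0.003]
force: [-0.8, -0.5, -1.6]
finger_gap: 0.73
```

Call:
drive_tool(linear=[[0.5,0,2],[0,0,1.5],[0,0,0]], rot=[[0,0,0],[0,0,0],[0,0,0]], hand=[50,50,50])

```text
t: 10.9
tcp_pos: [0.5107, -0.2051, 0.1163]
tool_rot: [0.008, 1.0, -0.002, 0.003]
force: [0.4, 0.4, 0.5]
finger_gap: 0.728
```

Call:
drive_tool(linear=[[0,0,1],[0,0,0.5],[0,0,0]], rot=[[0,0,0],[0,0,0],[0,0,0]], hand=[50,50,50])

```text
t: 11.15
tcp_pos: [0.5106, -0.2052, 0.1162]
tool_rot: [0.008, 1.0, -0.002, 0.003]
force: [-0.3, 0.7, 1.1]
finger_gap: 0.732
```

Contact: the descent stopped at 0.1162 and the vertical force changed sign. I'm letting go gradually.

Call:
drive_tool(linear=[[0,0,0],[0,0,0],[0,0,0],[0,0,0],[0,0,0],[0,0,0],[0,0,0],[0,0,0]], rot=[[0,0,0],[0,0,0],[0,0,0],[0,0,0],[0,0,0],[0,0,0],[0,0,0],[0,0,0]], hand=[64,66,70,75,80,80,80,80])

```text
t: 11.82
tcp_pos: [0.5116, -0.2058, 0.1163]
tool_rot: [0.008, 1.0, -0.003, 0.004]
force: [-0.6, -0.2, -0.7]
finger_gap: 0.936
```

Call:
drive_tool(linear=[[0,0,-5],[0,0,-10],[0,0,-15],[0,0,-15],[0,0,-20],[0,0,-20],[0,0,-20],[0,0,-20],[0,0,-15],[0,0,0]], rot=[[0,0,0],[0,0,0],[0,0,0],[0,0,0],[0,0,0],[0,0,0],[0,0,0],[0,0,0],[0,0,0],[0,0,0]], hand=[80,80,80,80,80,80,80,80,80,80])

```text
t: 12.65
tcp_pos: [0.5096, -0.2044, 0.2683]
tool_rot: [0.008, 1.0, -0.003, 0.004]
force: [-0.2, -0.2, 0.5]
finger_gap: 0.932
```

```bash
python3 - <<'E'
from h import *
to([.509,-.2045,.114])
for n in('scene','top'):
    im=cams.snapshot(n); cv2.imwrite(f'pics/{n}5.png',im[:,:,::-1])
    for r in cams.regions_of('globe',n)[:1]:
        ys,xs=np.nonzero(r['pixels']); (c,rad)=cv2.minEnclosingCircle(np.c_[xs,ys].astype(np.float32)); print(n,r['score'],r['rect'],c,rad,at_z(n,c,.063))
    print([(r['at'],r['score']) for r in cams.spot_point('lid_edge',n)],[(r['at'],r['score']) for r in cams.spot_point('lid_hinge',n)])
a=cv2.imread('pics/scene5.png')[40:240,90:330];b=cv2.imread('pics/top5.png')[150:330,370:610]
cv2.imwrite('pics/c5.png',cv2.resize(np.vstack([a,b]),None,fx=1.55,fy=1.55))
E
```

```text
t 12.65 tcp [ 0.5096 -0.2044  0.2683] gap 0.932 F [-0.24 -0.21  0.55] 
y [ 0.017  1.    -0.006] z [ 0.008 -0.006 -1.   ] shift [  1.9   0.7 154.2]
scene 0.81 [206.0, 164.9, 236.0, 189.7] (220.82530212402344, 179.39157104492188) 14.626884460449219 [ 0.50872613 -0.20627787  0.063     ]
[([127.8, 81.6], 0.95)] [([177.4, 162.9], 0.9)]
top 0.69 [416.7, 229.8, 446.0, 261.2] (433.4883117675781, 244.68482971191406) 16.869462966918945 [ 0.50804159 -0.20493807  0.063     ]
[] []
```

View pics/c5.png

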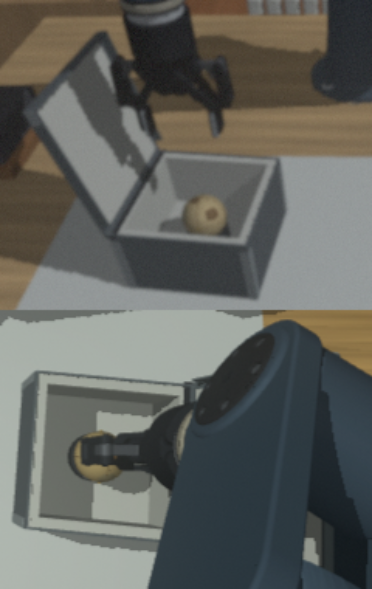

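The globe is seated on the nest: both views put it within 2 mm. The lid is still at about 1.8 rad. Next I close the fingers, rise, and go over beyond the lid.

Call:
drive_tool(linear=[[0,0,-10],[0,0,-20],[0,0,-20],[0,0,-20],[0,0,-20],[0,0,-20],[0,0,-20],[0,0,-12],[0,0,0],[0,0,0]], rot=[[0.3,0.4,0],[0,0,0],[0,0,0],[0,0,0],[0,0,0],[0,0,0],[0,0,0],[0,0,0],[0,0,0],[0,0,0]], hand=[0,0,0,0,0,0,0,0,0,0])

```text
t: 13.88
tcp_pos: [0.5078, -0.2024, 0.4008]
tool_rot: [0.009, 1.0, 0.003, -0.013]
force: [0.0, -0.6, -0.3]
finger_gap: -0.001
```

Call:
drive_tool(linear=[[0,-15,0],[0,-25,0],[0,-25,0],[0,-25,0],[1,-25,0],[1,-25,0],[1,-25,0],[1,-22,0],[1,-12,0],[0,0,0],[0,0,0]], rot=[[0,0,0],[0,0,0],[0,0,0],[0,0,0],[0,0,0],[0,0,0],[0,0,0],[0,0,0],[0,0,0],[0,0,0],[0,0,0]], hand=[0,0,0,0,0,0,0,0,0,0,0])

```text
t: 14.8
tcp_pos: [0.4927, -0.4162, 0.3783]
tool_rot: [0.009, 1.0, 0.013, -0.025]
force: [0.3, -0.8, 0.3]
finger_gap: -0.0
```

```bash
python3 - <<'E'
from h import *
print(manip.sense()['q'])
to([.497,-.41,.34])
im=cams.snapshot('scene');cams.snapshot('top')
print([(n,l,r['at'],round(r['score'],2)) for n in('scene','top') for l in('lid_edge','lid_hinge') for r in cams.spot_point(l,n)])
print(tri([('scene',(127.8,81.6)),('top',(591.8,247.4))]))
E
```

```text
[-0.8667887   0.5060312   1.25605264 -0.02159811  1.43171598 -2.41661703]
t 14.8 tcp [ 0.4927 -0.4162  0.3783] gap -0.0 F [ 0.33 -0.76  0.35] 
y [0.018 1.    0.025] z [-0.05   0.026 -0.998] shift [-6.1  5.3 38.2]
[('scene', 'lid_edge', [127.6, 86.8], 0.68), ('scene', 'lid_hinge', [174.9, 162.7], 0.86), ('top', 'lid_edge', [588.8, 247.6], 0.79), ('top', 'lid_hinge', [496.0, 247.1], 0.88)]
[ 0.49925272 -0.3432492   0.30150734]
```

Call:
drive_tool(linear=[[-2,0,8],[-2,0,10],[0,0,10],[0,0,5],[0,0,0],[0,0,0]], rot=[[1.5,-2.9,0],[0,0,0],[0,0,0],[0,0,0],[0,0,0],[0,0,0]], hand=[0,0,0,0,0,0])

```text
t: 15.6
tcp_pos: [0.4996, -0.4109, 0.3472]
tool_rot: [0.004, 1.0, -0.003, 0.002]
force: [-0.0, -0.6, -0.2]
finger_gap: -0.0
```

```bash
python3 - <<'E'
from h import *
to([.497,-.38,.34])
E
```

```text
t 15.6 tcp [ 0.4996 -0.4109  0.3472] gap -0.0 F [-0.05 -0.63 -0.2 ] 
y [ 0.009  1.    -0.005] z [ 0.003 -0.005 -1.   ] shift [ 2.9 31.   7.1]
```

Call:
drive_tool(linear=[[0,8,0],[0,10,1],[0,10,1],[0,10,1],[0,10,1],[0,10,0],[0,10,0],[0,10,0],[0,10,0],[0,8,0],[0,0,0]], rot=[[0,0,0],[0,0,0],[0,0,0],[0,0,0],[0,0,0],[0,0,0],[0,0,0],[0,0,0],[0,0,0],[0,0,0],[0,0,0]], hand=[0,0,0,0,0,0,0,0,0,0,0])

```text
t: 16.52
tcp_pos: [0.5015, -0.3048, 0.3443]
tool_rot: [0.004, 1.0, -0.005, 0.003]
force: [0.4, -0.2, -0.4]
finger_gap: -0.003
```

```bash
python3 - <<'E'
from h import *
to([.505,-.255,.332])
im=cams.snapshot('scene');cv2.imwrite('pics/s6.png',cv2.resize(im[20:240,60:340,::-1],None,fx=2.2,fy=2.2))
E
```

```text
t 16.52 tcp [ 0.5015 -0.3048  0.3443] gap -0.003 F [ 0.44 -0.19 -0.37] 
y [ 0.008  1.    -0.009] z [ 0.007 -0.009 -1.   ] shift [-3.  49.9 11.9]
```

View pics/s6.png

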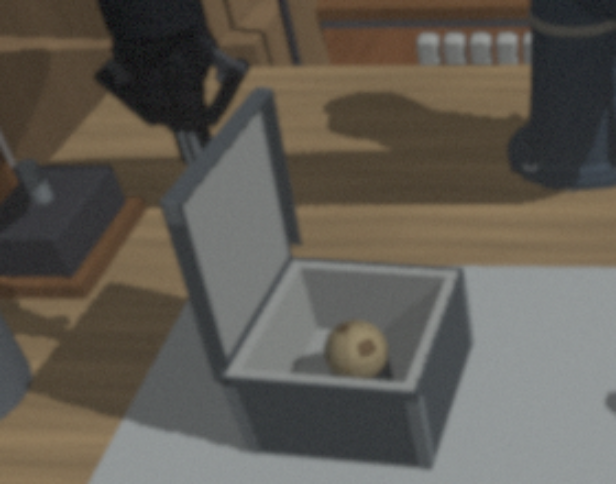

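The lid is now about upright, with the fingers behind its upper edge at crop (190,140) and the globe in place. I continue along the arc.

Call:
drive_tool(linear=[[0,8,1],[0,10,2],[0,10,3],[0,10,3],[0,10,4],[0,9,5],[0,9,6],[0,9,7],[0,8,7],[0,0,0]], rot=[[0.5,0.4,0],[0,0,0],[0,0,0],[0,0,0],[0,0,0],[0,0,0],[0,0,0],[0,0,0],[0,0,0],[0,0,0]], hand=[0,0,0,0,0,0,0,0,0,0])

```text
t: 17.4
tcp_pos: [0.5016, -0.2148, 0.3001]
tool_rot: [0.004, 1.0, -0.009, -0.001]
force: [-0.4, 0.8, -0.1]
finger_gap: -0.003
```

```bash
python3 - <<'E'
from h import *
to([.51,-.163,.242])
E
```

```text
t 17.4 tcp [ 0.5016 -0.2148  0.3001] gap -0.003 F [-0.43  0.8  -0.1 ] 
y [ 0.009  1.    -0.019] z [-0.002 -0.019 -1.   ] shift [-8.  52.9 57.1]
```

Call:
drive_tool(linear=[[-1,7,5],[-1,8,7],[-1,8,8],[-1,8,8],[-1,7,9],[0,6,9],[0,5,9],[0,0,0]], rot=[[-1,0,0],[0,0,0],[0,0,0],[0,0,0],[0,0,0],[0,0,0],[0,0,0],[0,0,0]], hand=[0,0,0,0,0,0,0,0])

```text
t: 18.07
tcp_pos: [0.507, -0.1605, 0.238]
tool_rot: [0.005, 1.0, 0.001, -0.002]
force: [1.1, 0.1, -0.5]
finger_gap: -0.002
```

```bash
python3 - <<'E'
from h import *
to([.51,-.145,.185])
im=cams.snapshot('scene');cv2.imwrite('pics/s7.png',cv2.resize(im[20:240,60:340,::-1],None,fx=2.2,fy=2.2))
E
```

```text
t 18.07 tcp [ 0.507  -0.1605  0.238 ] gap -0.002 F [ 1.09  0.11 -0.48] 
y [0.01  1.    0.001] z [-0.004  0.001 -1.   ] shift [-3.1 15.5 53. ]
```

View pics/s7.png

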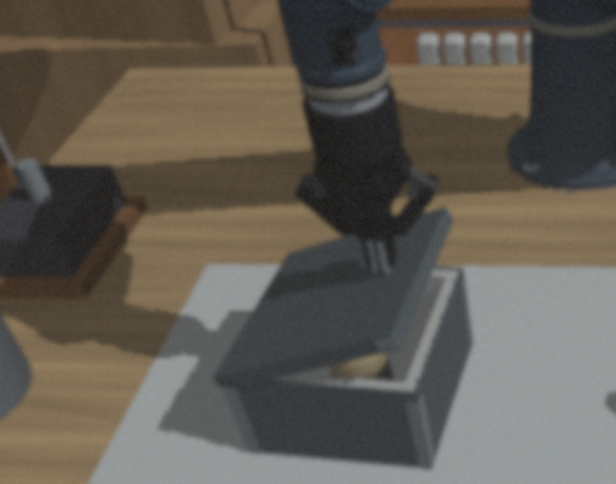

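The lid is well over, at about 0.4 rad, with the tips on its outer face at crop (375,262). Now I press it down.

Call:
drive_tool(linear=[[0,3,7],[0,3,8],[0,2,8],[0,2,8],[0,1,7],[0,0,5],[0,0,0]], rot=[[0,0,0],[0,0,0],[0,0,0],[0,0,0],[0,0,0],[0,0,0],[0,0,0]], hand=[0,0,0,0,0,0,0])

```text
t: 18.7
tcp_pos: [0.5085, -0.1496, 0.1921]
tool_rot: [0.005, 1.0, -0.0, -0.0]
force: [-0.2, 0.3, -0.2]
finger_gap: -0.002
```

Call:
drive_tool(linear=[[0,0,3],[0,0,3],[0,0,3],[0,0,0]], rot=[[0,0,0],[0,0,0],[0,0,0],[0,0,0]], hand=[0,0,0,0])

```text
t: 19.03
tcp_pos: [0.5087, -0.15, 0.182]
tool_rot: [0.006, 1.0, -0.0, -0.0]
force: [0.5, -0.1, -0.4]
finger_gap: -0.004
```

Call:
drive_tool(linear=[[0,0,2],[0,0,2],[0,0,2],[0,0,0]], rot=[[0,0,0],[0,0,0],[0,0,0],[0,0,0]], hand=[0,0,0,0])

```text
t: 19.37
tcp_pos: [0.5089, -0.1501, 0.1826]
tool_rot: [0.005, 1.0, -0.001, 0.001]
force: [0.7, 0.5, -0.7]
finger_gap: -0.001
```

```bash
python3 - <<'E'
from h import *
to([.51,-.145,.176])
im=cams.snapshot('scene');cv2.imwrite('pics/s8.png',cv2.resize(im[20:240,60:340,::-1],None,fx=2.2,fy=2.2))
E
```

```text
t 19.37 tcp [ 0.5089 -0.1501  0.1826] gap -0.001 F [ 0.71  0.46 -0.66] 
y [ 0.011  1.    -0.002] z [ 0.002 -0.002 -1.   ] shift [-1.   5.2  6.6]
```

View pics/s8.png

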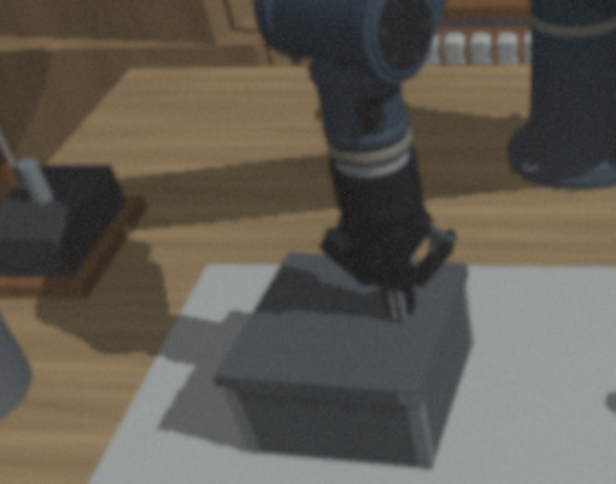

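The lid lies flat and the tips rest at 0.110 m, which matches the rim plus the panel. One firmer press, then I lift clear.

Call:
drive_tool(linear=[[0,0,5],[0,0,6],[0,0,0]], rot=[[0,0,0],[0,0,0],[0,0,0]], hand=[0,0,0])

```text
t: 19.67
tcp_pos: [0.51, -0.1506, 0.1835]
tool_rot: [0.005, 1.0, -0.003, 0.004]
force: [0.1, 0.4, -0.2]
finger_gap: -0.002
```

Call:
drive_tool(linear=[[0,0,-5],[0,0,-10],[0,0,-20],[0,0,-20],[0,0,-20],[0,15,-20],[0,25,-15],[0,25,0],[0,25,0],[0,25,0],[0,15,0],[0,0,0],[0,0,0],[0,0,0]], rot=[[0,0,0],[0,0,0],[0,0,0],[0,0,0],[0,0,0],[0,0,0],[0,0,0],[0,0,0],[0,0,0],[0,0,0],[0,0,0],[0,0,0],[0,0,0],[0,0,0]], hand=[0,0,0,0,0,0,0,0,0,0,0,0,0,0])

```text
t: 20.83
tcp_pos: [0.5125, -0.0173, 0.2988]
tool_rot: [0.007, 1.0, -0.003, 0.005]
force: [0.4, 0.1, 0.7]
finger_gap: -0.002
```

```bash
python3 - <<'E'
from h import *
to([.51,-.145,.176])
for n in('scene','top'):
    im=cams.snapshot(n);cv2.imwrite(f'pics/{n}9.png',im[:,:,::-1])
    for l,z in(('lid_edge',.107),('lid_hinge',.105),('small_globe',.04),('jar',0),('lidded_jar',0)):
        print(n,l,[(np.round(r['at'],1),round(r['score'],2),at_z(n,r['at'],z).round(4)) for r in cams.spot_point(l,n)[:1]])
e=np.array([.509,-.205])
for th in(0,.06):
    p=[.5006+.088*.193*np.cos(th),-.2996+.996*.193*np.cos(th),.107+.193*np.sin(th)];print(th,proj('scene',p),proj('top',p))
a=cv2.imread('pics/scene9.png')[60:320,90:500];b=cv2.imread('pics/top9.png')[100:330,150:560]
cv2.imwrite('pics/c9.png',cv2.resize(np.vstack([a,b]),None,fx=1.2,fy=1.2))
E
```

```text
t 20.83 tcp [ 0.5125 -0.0173  0.2988] gap -0.002 F [0.4  0.13 0.68] 
y [ 0.014  1.    -0.007] z [ 0.01  -0.007 -1.   ] shift [   2.  -126.9  123.7]
scene lid_edge [(array([259. , 165.3]), 0.65, array([ 0.5107, -0.1136,  0.107 ]))]
scene lid_hinge [(array([177.6, 162.9]), 0.57, array([ 0.5028, -0.2967,  0.105 ]))]
scene small_globe [(array([367.8, 195.6]), 0.51, array([0.5304, 0.1234, 0.04  ]))]
scene jar [(array([317. , 293.3]), 0.72, array([ 0.7589,  0.0213, -0.    ]))]
scene lidded_jar [(array([377. , 281.2]), 0.69, array([ 0.7283,  0.1366, -0.    ]))]
top lid_edge []
top lid_hinge [(array([497.9, 248.7]), 0.6, array([ 0.5001, -0.3105,  0.105 ]))]
top small_globe [(array([270.5, 236.5]), 0.76, array([0.5239, 0.1184, 0.04  ]))]
top jar [(array([317.8, 134.2]), 0.77, array([0.753 , 0.0236, 0.    ]))]
top lidded_jar []
0 [261.39886995 167.39492793] [387.28650366 238.6943406 ]
0.06 [260.57985434 163.21339824] [388.5646445  238.45463131]
```

View pics/c9.png

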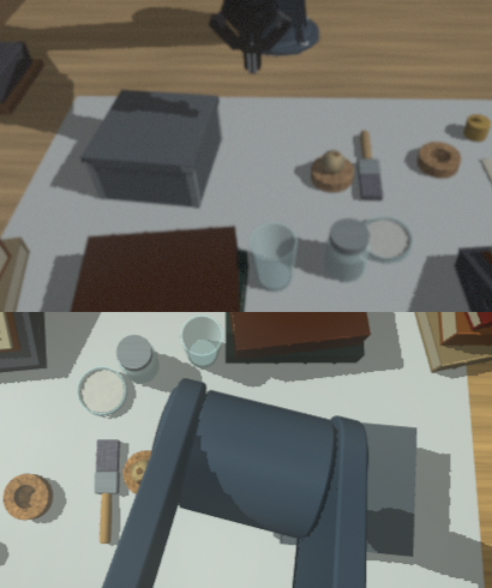

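```bash
python3 -c "
from h import *
print(order.sign_off())"
```

```text
the job is handed in; nothing more can be done
None
```

The larger globe is on the foam nest inside the box, the lid is closed, and the job is handed in at about 21 s of the 58 s allowed. Hand-in gives no verdict, so what follows rests on my own checks.

- **Globe:** I gripped it with 35 N, lowered it until I felt contact, and let go with the lid still open. Afterwards both cameras put it within about 2 mm of the nest's axis. It can't be seen now that the lid is shut.
- **Lid:** I swung it over with closed fingers and pressed it down until it stopped. The fingertips then stood at 0.110–0.111 m, which is about the rim height plus the panel thickness. The last picture shows it flat with no gap. The predicted edge row is 167.4 for fully closed and 163.2 at the 0.06 rad limit; the network's 165.3 falls between, so that reading alone doesn't settle it.
- **Bystanders:** The small globe and the open jar are within about 5 mm of where they started, which is network noise. The lidded jar also matched in the scene view, but the top view missed it because the arm was in the way.
- **Robot:** The arm stands clear of everything at a height of 0.30 m.

One network report disagreed: during the lowering, the top view marked the lid as the globe. I disregarded it.

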